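# Reset the microscope lamp controller under its dust cover

### The job

The microscope's lamp controller, the white box with the orange cover, needs a reset. Slide its orange dust cover fully aside, press the red button under it all the way down without ramming it and hold it down for about two seconds, then let it up and slide the cover fully home again. Leave the box with the blue cover and the other things on the table as they are.

Things in the scene. Friction and masses are not known exactly. Their poses are not given: they have to be found in the camera images.
- lamp_unit: Lamp controller: white box fixed to the table, 150 (x) x 210 (y) x 55 mm high, orange cover on top, yaw within 0.4 rad. Origin: centre of its underside, z up; knob on its -x face. In its top (z 55 mm) is a well 64 x 64 mm, 22 mm deep, centred at x 0, y -50 mm, with the button in it. Rails along y at x +-53 mm stand 10 mm proud of the top.
- lamp_cover (a joint): slide of the orange dust cover along its unit's +y: 0 = fully home over the well, 0.09 m = fully aside, well quite clear (end stops at both). It stays where it is left; moving it takes about 2 N.
- lamp_rib (a point): middle of the top edge of the upright grip rib on the orange cover: the rib is 60 mm long (unit's x), 12 mm thick (unit's y), stands 30 mm above the cover plate, and its top is 92 mm above the table. The plate is 94 (x) x 80 (y) x 5 mm, its top 62 mm above the table, with the rib over its centre. Moves with the cover.
- lamp_button (a joint): travel of the red push button under the orange cover: 0 = up, 0.008 m = fully down; springs back; about 2 N to start it, 6 N to bring it fully down.
- lamp_button_top (a point): centre of the top of the round red button (40 mm diameter) under the orange cover; 53 mm above the table when up, that is 2 mm below the rim of its well. Moves with the button.
- camera_unit: Camera controller, its twin, leave alone: white box fixed to the table, 150 (x) x 210 (y) x 55 mm high, blue cover on top, yaw within 0.4 rad. Origin: centre of its underside, z up; knob on its -x face. In its top (z 55 mm) is a well 64 x 64 mm, 22 mm deep, centred at x 0, y -50 mm, with the button in it. Rails along y at x +-53 mm stand 10 mm proud of the top.
- camera_cover (a joint): slide of the blue dust cover along its unit's +y: 0 = fully home over the well, 0.09 m = fully aside, well quite clear (end stops at both). It stays where it is left; moving it takes about 2 N.
- camera_rib (a point): middle of the top edge of the upright grip rib on the blue cover: the rib is 60 mm long (unit's x), 12 mm thick (unit's y), stands 30 mm above the cover plate, and its top is 92 mm above the table. The plate is 94 (x) x 80 (y) x 5 mm, its top 62 mm above the table, with the rib over its centre. Moves with the cover.
- camera_button (a joint): travel of the red push button under the blue cover: 0 = up, 0.008 m = fully down; springs back; about 2 N to start it, 6 N to bring it fully down.
- camera_button_top (a point): centre of the top of the round red button (40 mm diameter) under the blue cover; 53 mm above the table when up, that is 2 mm below the rim of its well. Moves with the button.
- brush: wooden dusting brush, 150 mm long, 20 mm thick, lying along x on the table between the two units; origin under its middle. Leave alone.
- jar: closed amber specimen jar, 48 mm diameter, 75 mm tall, standing between the robot and the units; origin at its underside. Leave alone.
- slab: hexagonal stone slab with a fossil, about 140 mm across, 18 mm thick, lying on a 3 mm black round mat beyond the units; origin at the centre of its underside. Leave alone.
- magnifier: black hand magnifier, 92 mm lens ring with an 85 mm handle, lying on the table at the right; origin under the lens centre. Leave alone.
- setsquare: green plastic set square, 200 x 120 mm, 4 mm thick, lying flat beyond the units on the right; origin at the middle of its long straight side. Leave alone.

How it is judged:
On the way, in this order (a step that is already met when the one before it is completed fails the run):
1. the orange cover is slid aside, at least 60 of its 90 mm (value of joint lamp_cover above 0.06 m), for 0.2 s.
2. the red button under it is held down, at least 5 of its 8 mm, for 1.2 s (value of joint lamp_button above 0.005 m), for 1.2 s.
At the end, for the whole second after the job is handed in: The orange cover is home (within 4 mm of its stop) and still, and the red button under it is up (within 2 mm) (value of joint lamp_cover below 0.004 m and value of joint lamp_button below 0.002 m and velocity of joint lamp_cover between -0.01 and 0.01 m/s); the robot touches nothing.
It fails at once if the lamp button is rammed (over 45 N) (contact force between anything else and lamp_button above 45 N).
It fails at once if the camera controller's blue cover is moved by more than 10 mm (distance of camera_rib from where it was at the start of the episode above 0.01 m).
It fails at once if the camera controller's button is pressed (value of joint camera_button above 0.003 m).
It fails at once if the brush, jar, slab, magnifier or set square is moved by more than 25 mm (distance of any of brush, jar, slab, magnifier, setsquare from where it was at the start of the episode above 0.025 m).
It also fails if it takes over 61 s, if anything falls off the work surface, if the arm or the gripper's body presses on something with over 40 N, if the wrist force passes 120 N, or if a joint passes its speed limit or range.

### The arm

A 6-joint arm with a two-finger parallel gripper is mounted at the origin on the work surface. World frame = base frame: x ahead of the robot, y to its left, z up, the work surface at z = 0. Lengths are in m, angles in rad, forces in N, time in s.
With the tool pointing down it reaches from about 0.35 to 0.775 m from the base axis. Payload 5.5 kg.
Tool frame: the origin (TCP) lies where the fingers leave the gripper's body, on its centre line; the fingertips stand env.tip_reach ahead of it and the grasp point (between the pads) lies 54 mm ahead of it (env.tip_reach is the distance from the TCP to the fingertips, in m); z points along the fingers, y is the line along which they close (so a half turn about z gives the same grasp; the last joint's range is limited). The gripper opens to 85 mm and grips with 20 to 120 N. Pads are 22 mm wide; open, the fingers measure 114 mm over their backs; the gripper's body (76 mm by 85 mm) begins 54 mm behind the grasp point. The pads swing forward as they close: fully open they stand 13 mm farther back than shut.
Start: joints at [1.13, 0.313, 0.046, 1.304, 0, 1.431], TCP at [0.17, 0.549, 0.304] pointing down, gripper open.
Joint ranges: [-2.76, 2.76], [-0.86, 1.69], [-1.03, 1.26], [-2.2, 2.34], [-1.47, 1.5], [-3.14, 3.14]. Speed limits (rad/s): [2.57, 2.57, 3.14, 3.14, 3.14, 3.14].

### API

Orientations are given as a unit quaternion [w, x, y, z].
In Python, from workcell import status, optics, hand_in, env gives the robot as it stands.
- The arm moves only by the shell command python3 -m handwheel 'ROWS' [FORCE]. ROWS is a JSON object whose one key "deltas" holds a list of rows, each a list of 5 numbers: the opening, from -1 (shut) to 1 (fully open), then the shift along the tool's x, y, z in units of 40 mm (1.0 is 40 mm), then the turn about the tool's z in units of 10 degrees (1.0 is 10 degrees). In form: {"deltas": [[jaw, x, y, z, roll], ...]}. A call has 1 to 20 rows; each row shifts and turns the commanded pose from where the row before left it, along the tool's axes as they then stand; what a row does not reach is not made up. A row lasts 1/8 s, in which the tool goes at most 62.5 mm and 10.7 degrees, less where a joint would pass 70% of its speed; a pose out of reach is approached as far as the arm can. A call is refused whole if a number of a shift passes 1 or a number of a turn 1, either way. A call with a gripper value outside its range is refused whole. The fingers move at their own pace and stop on an object; FORCE is the grip in N (left out, the last holds). Time passes only in rows, so rows that do not move let the fingers close. It gives the time, the measured TCP pose, the force, the opening and the grip force at its end, in the units of the state.
- status.get_state(): the state, without advancing time (a new reading comes with each control period).
- optics.read_camera(name): name is "scene" or "side" or "wrist"; returns a dict with "frame" (384x512x3 uint8, red, green, blue), "depth" (384x512 float32, m along the optical axis (not along the pixel's ray), 0 where there is no reading), "vfov" (degrees; the focal length in pixels is half the picture's height over the tangent of half this angle, whatever the lens; pixels are square), "cx", "cy" (the principal point, pixels), "origin" and "attitude" of the camera in the world. Camera axes: x right, y down, z forward; pixel columns grow to the right and rows downward; lengths in m; the calibration is good to about 2 mm. The wrist camera is an equidistant fisheye: a pixel r from the principal point sees the ray r / f radians off the axis. A picture is of the moment at which its call begins.
- hand_in(): hands the job in; it is judged then, once.
The state is a dict: "clock": time; "joint_pos": joint angles; "qvel": joint speeds; "tau": joint torques, N m; "tcp_pos": TCP position; "orientation": TCP orientation; "wrist_force": force on the tool from outside, world axes, zero at the start; "ft_torque": the same for the moment, N m; "finger_gap": finger opening in m; "grip_force": force on a finger pad.
Only numpy, scipy, OpenCV 4.12 (cv2) and the standard library are available. Lean on these libraries where they do the work, as an engineer would, in place of code of your own. Each camera call takes 0.05 s, during which the arm holds its last target. There are 200 camera calls.

## Working session

There is one attempt and no reset: what is moved stays moved. The work goes in short steps, Python scripts to look and compute and a shell command to move; the robot and the scene stay as the last step left them, time stands still between calls to the robot, and variables do not carry over. Pictures are saved under pics/ and viewed, at most 10 in all, crops included, and the job is handed in when it is done.

```bash
mkdir -p pics; cat > h.py <<'E'
import numpy as np, cv2
from scipy.spatial.transform import Rotation as R
from workcell import status, optics, hand_in, env
def rot(q): q=np.asarray(q); return R.from_quat(np.r_[q[1:],q[0]]).as_matrix() if q.size==4 else q
def cloud(c):
    d=c["depth"]; f=d.shape[0]/2/np.tan(np.radians(c["vfov"])/2)
    v,u=np.mgrid[:d.shape[0],:d.shape[1]]
    p=np.stack([(u-c["cx"])/f*d,(v-c["cy"])/f*d,d],-1)
    return p@rot(c["attitude"]).T+np.asarray(c["origin"])
E
python3 - <<'E'
from h import *
s=status.get_state(); print(s, env.tip_reach, rot(s["orientation"]).round(3))
c=[optics.read_camera(n) for n in("scene","side")]
for k in c: print(k["vfov"],k["origin"],k["attitude"],k["cx"],k["cy"])
cv2.imwrite("pics/a.png",c[0]["frame"][...,::-1]);cv2.imwrite("pics/b.png",c[1]["frame"][...,::-1])
for n,k in zip("ab",c):
    P=cloud(k);h=cv2.cvtColor(k["frame"],cv2.COLOR_RGB2HSV)
    for nm,lo,hi in(("orange",(5,150,120),(18,255,255)),("blue",(95,120,60),(125,255,255))):
        m=(cv2.inRange(h,lo,hi)>0)&(k["depth"]>0)
        for zl,zh in((.055,.07),(.085,.1)):
            q=P[m&(P[...,2]>zl)&(P[...,2]<zh)]
            if len(q)>10: print(n,nm,zl,len(q),np.median(q,0).round(3),cv2.minAreaRect((q[:,:2]*1000).astype(np.float32)))
E
```

```text
{'clock': 0.0, 'joint_pos': array([1.13040617e+00, 3.13990240e-01, 4.49822349e-02, 1.30361019e+00,
       4.29623836e-06, 1.43121159e+00]), 'qvel': array([-0.00053979, -0.0008606 ,  0.00085086, -0.0006907 ,  0.00019013,
        0.00053459]), 'tau': array([ 6.91635455e-05, -4.80625069e+01,  2.98533171e+01,  1.93502696e-02,
       -3.18947923e-04, -1.10824698e-05]), 'tcp_pos': array([0.1702016 , 0.54883187, 0.30301587]), 'orientation': array([-2.62531630e-04,  1.49836243e-01,  9.88710408e-01, -8.72287820e-04]), 'wrist_force': array([0.0452193 , 0.24522924, 0.9171963 ]), 'ft_torque': array([-0.00810791,  0.01347702,  0.00763921]), 'grip_force': 0.0, 'finger_gap': 0.08548829426300603} 0.0726 [[-0.955  0.296 -0.001]
 [ 0.296  0.955 -0.002]
 [ 0.    -0.002 -1.   ]]
46.59792408919438 [ 1.41508867 -0.17419534  0.74105412] [-0.31716576  0.64039889  0.6326422  -0.29842754] 245.3859616596368 196.00345082953086
55.15326006257629 [0.16608242 0.33848654 0.6104001 ] [ 0.14943138 -0.29658284  0.85465722 -0.39908634] 252.48319372763382 191.19676404107193
a orange 0.055 503 [ 0.53  -0.228  0.06 ] ((52
[... 369 characters left out ...]
)
a blue 0.085 72 [0.554 0.162 0.09 ] ((550.5918579101562, 163.3134765625), (12.277264595031738, 56.422454833984375), 78.11209106445312)
b orange 0.055 612 [ 0.512 -0.21   0.061] ((476.9658508300781, -99.22496032714844), (103.54056549072266, 336.31243896484375), 21.05528450012207)
b orange 0.085 113 [ 0.522 -0.221  0.091] ((523.4915161132812, -222.08331298828125), (57.67689895629883, 13.880313873291016), 8.8074951171875)
b blue 0.055 1808 [0.538 0.172 0.061] ((545.2471313476562, 163.9556121826172), (79.30842590332031, 97.03545379638672), 79.68402862548828)
b blue 0.085 232 [0.54  0.165 0.091] ((543.0708618164062, 164.42160034179688), (12.27082347869873, 60.27345657348633), 79.60816955566406)
```

View pics/a.png

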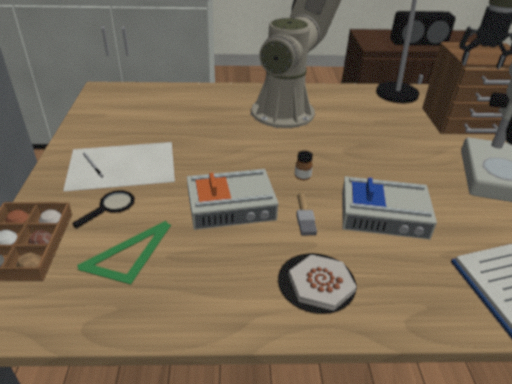

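View pics/b.png

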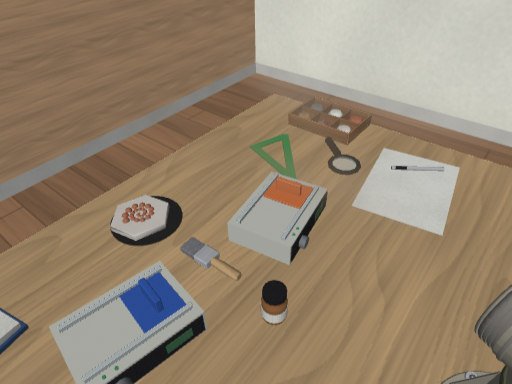

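The scene view shows the orange cover at about (210,187), at the left end of the lamp unit. The side view shows it at (290,192), with the knob facing the robot at (303,242). Rib tops from the two views agree within 6 mm: about (0.527, -0.223), z 0.09, size 60x12, yaw about 9.2°.

I'll roll to line up with the rib, then fly over at height.

```bash
python3 -m handwheel '{"deltas":[[1,0,0,0,-0.9],[1,0,0,0,-0.9],[1,0,0,0,-0.85],[1,-0.27,-0.97,0,0],[1,-0.27,-0.97,0,0],[1,-0.27,-0.97,0,0],[1,-0.27,-0.97,0,0],[1,-0.27,-0.97,0,0],[1,-0.27,-0.97,0,0],[1,-0.27,-0.97,0,0],[1,-0.27,-0.97,0,0],[1,-0.27,-0.97,0,0],[1,-0.27,-0.97,0,0],[1,-0.27,-0.97,0,0],[1,-0.27,-0.97,0,0],[1,-0.27,-0.97,0,0],[1,-0.27,-0.97,0,0],[1,-0.27,-0.97,0,0],[1,-0.27,-0.97,0,0],[1,-0.27,-0.97,0,0]]}' 20
python3 -m handwheel '{"deltas":[[0,-0.27,-0.97,0,0],[0,-0.27,-0.97,0,0],[0,-0.27,-0.97,0,0],[0,-0.27,-0.97,0,0],[0,0,0,0,0],[0,0,0,0,0]]}' 20
cat > w.py <<'E'
from h import *
import sys
c=optics.read_camera("wrist"); s=status.get_state()
cv2.imwrite(sys.argv[1],c["frame"][...,::-1])
d=c["depth"];H=d.shape[0];f=H/2/np.tan(np.radians(c["vfov"])/2)
v,u=np.mgrid[:H,:d.shape[1]];x=u-c["cx"];y=v-c["cy"];r=np.hypot(x,y)+1e-9;t=r/f
D=np.stack([np.tan(t)*x/r,np.tan(t)*y/r,np.ones_like(t)],-1)
P=(D*d[...,None])@rot(c["attitude"]).T+np.asarray(c["origin"])
h=cv2.cvtColor(c["frame"],cv2.COLOR_RGB2HSV)
Rt=rot(s["orientation"]);tp=s["tcp_pos"]
print("tcp",tp.round(4),"y yaw",np.degrees(np.arctan2(Rt[1,1],Rt[0,1])).round(2),"gap",s["finger_gap"],"F",s["wrist_force"].round(2))
ok=(d>0)&(t<1.3)
for nm,m,zl,zh in(("plate",cv2.inRange(h,(5,150,60),(18,255,255)),.055,.07),("rib",cv2.inRange(h,(5,150,60),(18,255,255)),.086,.1),("red",cv2.inRange(h,(0,150,60),(4,255,255))|cv2.inRange(h,(174,150,60),(180,255,255)),.035,.06)):
    q=P[(m>0)&ok&(P[...,2]>zl)&(P[...,2]<zh)]
    q=q[np.hypot(*(q[:,:2]-np.median(q,0)[:2]).T)<.07] if len(q)>20 else q
    if len(q)>20:
        b=cv2.minAreaRect((q[:,:2]*1000).astype(np.float32)); p=np.r_[np.array(b[0])/1000,np.median(q[:,2])]
        print(nm,len(q),np.round(p,4),b[1:],"tool-frame units",((p-tp)@Rt/.04).round(3))
E
python3 w.py pics/c.png
```

```text
clock: 2.6
tcp_pos: [0.458, -0.0735, 0.3035]
orientation: [-0.0, -0.081, 0.997, 0.0]
wrist_force: [0.2, 0.1, 0.5]
finger_gap: 0.0852
grip_force: 0.0
clock: 3.35
tcp_pos: [0.5249, -0.2181, 0.3032]
orientation: [-0.001, -0.081, 0.997, 0.001]
wrist_force: [-0.8, -0.3, 0.8]
finger_gap: 0.0425
grip_force: 0.0
tcp [ 0.5249 -0.2177  0.3035] y yaw 99.29 gap 0.042629149333876355 F [-0.45  0.59  0.57]
plate 5327 [ 0.5256 -0.2253  0.0618] ((93.79620361328125, 79.79367065429688), 10.033985137939453) tool-frame units [ 0.007 -0.2    6.044]
rib 698 [ 0.5251 -0.2253  0.0916] ((59.29192352294922, 11.975831985473633), 10.414288520812988) tool-frame units [ 0.021 -0.195  5.298]
```

View pics/c.png

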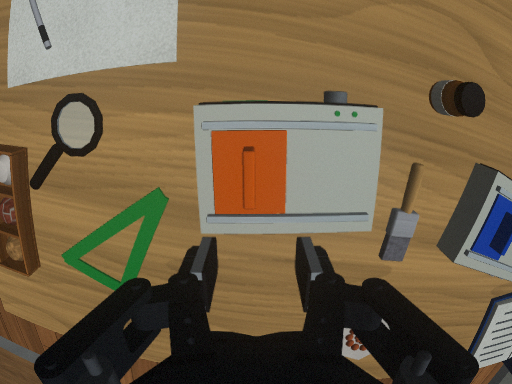

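The wrist view shows the cover plate at x 212–287, y 130–214, and the rib at about (249,178). The measured plate (93.8x79.8 mm) and rib (59x12 mm, z 0.0916) match the given sizes. I need -0.195 units in y and about 0.8° more yaw, then I can descend and grip.

```bash
python3 -m handwheel '{"deltas":[[0,0.015,-0.195,0.8,-0.08],[0,0,0,0.8,0],[0,0,0,0.8,0],[0,0,0,0.8,0],[0,0,0,0.5,0],[0,0,0,0.36,0],[0,0,0,0,0]]}' 20
python3 -m handwheel '{"deltas":[[-1,0,0,0,0],[-1,0,0,0,0],[-1,0,0,0,0],[-1,0,0,0,0],[-1,0,0,0,0],[-1,0,0,0,0]]}' 30
```

```text
clock: 4.28
tcp_pos: [0.5255, -0.2252, 0.1409]
orientation: [-0.001, -0.088, 0.996, 0.001]
wrist_force: [0.0, 0.2, 0.8]
finger_gap: 0.0426
grip_force: 0.0
clock: 5.03
tcp_pos: [0.5267, -0.2265, 0.1427]
orientation: [0.001, -0.088, 0.996, -0.0]
wrist_force: [0.3, 1.6, 5.8]
finger_gap: 0.0114
grip_force: 33.6
```

```bash
python3 -m handwheel '{"deltas":[[-1,0,0,-0.05,0],[-1,0,0.2,0,0],[-1,0,0.25,0,0],[-1,0,0.25,0,0],[-1,0,0.25,0,0],[-1,0,0.25,0,0],[-1,0,0.25,0,0],[-1,0,0.25,0,0],[-1,0,0.25,0,0],[-1,0,0.2,0,0],[-1,0,0.1,0,0],[-1,0,0,0,0],[-1,0,0,0,0]]}' 30
```

```text
clock: 6.65
tcp_pos: [0.512, -0.1402, 0.1429]
orientation: [0.001, -0.087, 0.996, -0.003]
wrist_force: [7.3, -10.2, -14.0]
finger_gap: 0.0109
grip_force: 30.9
```

```bash
python3 -m handwheel '{"deltas":[[0,0,0,0,0],[0,0,0,0,0],[0,0,0,0,0],[0,0,0,0,0],[0,0,0,-0.6,0],[0,0,0,-0.9,0],[0,0,0,-0.9,0],[-1,0,-0.8,-0.8,0],[-1,0,-0.8,0,0],[-1,0,-0.65,0,0],[-1,0,0,0,0],[-1,0,0,0,0],[-1,0,0,0,0]]}' 20
python3 w.py pics/d.png
```

```text
clock: 8.28
tcp_pos: [0.5258, -0.2254, 0.2711]
orientation: [-0.0, -0.088, 0.996, 0.0]
wrist_force: [-0.4, 0.4, -0.1]
finger_gap: 0.0001
grip_force: 0.0
tcp [ 0.5259 -0.2253  0.2713] y yaw 100.12 gap -0.00029749990013108176 F [ 0.18 -0.52  0.06]
plate 5429 [ 0.5123 -0.1408  0.0617] ((96.1968994140625, 79.97027587890625), 9.843546867370605) tool-frame units [-0.04   2.135  5.24 ]
rib 840 [ 0.5112 -0.1414  0.0915] ((59.848609924316406, 12.871428489685059), 10.011011123657227) tool-frame units [-0.008  2.126  4.497]
red 1201 [ 0.5275 -0.2301  0.0566] ((40.42330551147461, 40.957664489746094), 28.760086059570312) tool-frame units [-0.02  -0.128  5.366]
```

View pics/d.png

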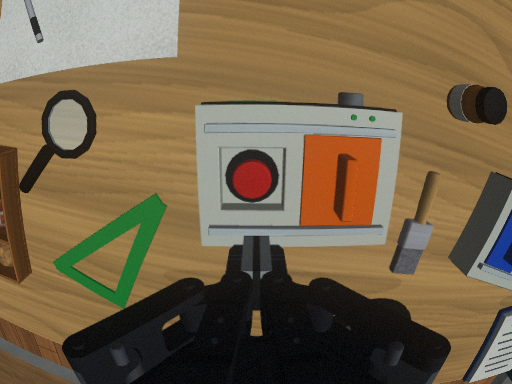

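The wrist view shows the well clear, with the button at (252,177) and the cover aside at (342,181). The button measures 40 mm across, as it should. I'll centre on it and come down close, then press gently.

```bash
python3 -m handwheel '{"deltas":[[-1,-0.02,-0.12,0.8,0],[-1,0,0,0.8,0],[-1,0,0,0.8,0],[-1,0,0,0.6,0],[-1,0,0,0.4,0],[-1,0,0,0,0]]}'
python3 -m handwheel '{"deltas":[[-1,0,0,0.06,0],[-1,0,0,0.06,0],[-1,0,0,0.06,0],[-1,0,0,0.06,0],[-1,0,0,0,0],[-1,0,0,0,0]]}'
```

```text
clock: 9.07
tcp_pos: [0.5271, -0.2301, 0.1345]
orientation: [-0.001, -0.088, 0.996, 0.001]
wrist_force: [-0.6, -0.2, 0.5]
finger_gap: 0.0
grip_force: 0.0
clock: 9.82
tcp_pos: [0.5282, -0.2311, 0.1263]
orientation: [0.001, -0.088, 0.996, -0.0]
wrist_force: [0.8, -0.0, 3.0]
finger_gap: 0.0
grip_force: 1.7
```

```bash
python3 -m handwheel '{"deltas":[[-1,0,0,0.04,0],[-1,0,0,0.04,0],[-1,0,0,0.04,0],[-1,0,0,0.04,0],[-1,0,0,0,0]]}'
python3 -m handwheel '{"deltas":[[-1,0,0,0.03,0],[-1,0,0,0.03,0],[-1,0,0,0,0]]}'
```

```text
clock: 10.45
tcp_pos: [0.5282, -0.2311, 0.1215]
orientation: [0.001, -0.088, 0.996, -0.001]
wrist_force: [-1.9, 1.5, 17.0]
finger_gap: 0.0001
grip_force: 8.4
clock: 10.82
tcp_pos: [0.5282, -0.2311, 0.1212]
orientation: [0.001, -0.088, 0.996, -0.001]
wrist_force: [-7.8, 3.1, 30.9]
finger_gap: -0.0002
grip_force: 15.5
```

```bash
python3 -m handwheel '{"deltas":[[-1,0,0,-0.03,0],[-1,0,0,0,0],[-1,0,0,0,0],[-1,0,0,0,0],[-1,0,0,0,0],[-1,0,0,0,0],[-1,0,0,0,0],[-1,0,0,0,0],[-1,0,0,0,0],[-1,0,0,0,0]]}'
python3 w.py pics/e.png; python3 - <<'E'
from h import *
c=optics.read_camera("side"); cv2.imwrite("pics/f.png",cv2.resize(c["frame"][100:300,170:400,::-1],None,fx=3,fy=3)[:600])
E
```

```text
clock: 12.08
tcp_pos: [0.5282, -0.2311, 0.1214]
orientation: [0.001, -0.088, 0.996, -0.001]
wrist_force: [-4.3, 2.0, 24.0]
finger_gap: 0.0001
grip_force: 11.8
tcp [ 0.5282 -0.2311  0.1214] y yaw 100.07 gap 8.299622654610475e-05 F [-4.4   3.14 23.75]
plate 11307 [ 0.5106 -0.1386  0.0617] ((94.21688079833984, 86.12154388427734), 9.646798133850098) tool-frame units [0.03  2.357 1.486]
rib 2346 [ 0.5109 -0.1418  0.0913] ((60.59566116333008, 13.973834991455078), 9.151496887207031) tool-frame units [0.036 2.277 0.747]
red 1781 [ 0.5211 -0.2296  0.0483] ((38.998779296875, 29.46581268310547), 89.663330078125) tool-frame units [0.17  0.073 1.826]
```

View pics/e.png

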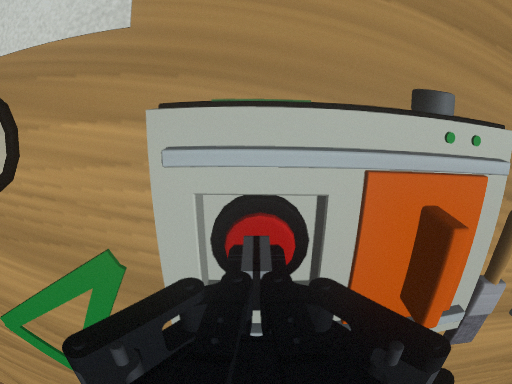

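View pics/f.png

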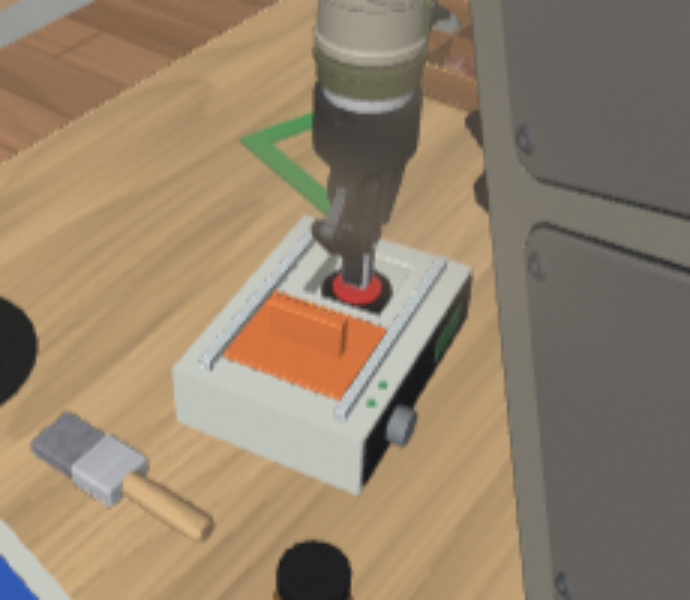

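The wrist view shows the shut fingers in the middle of the button at (262,240), and the side view shows them on it at (357,285). The button top has dropped from 0.0566 to 0.0483, about 8 mm, so it is fully down at about 24 N. I'll finish the hold, then release and go back over the rib.

```bash
python3 -m handwheel '{"deltas":[[-1,0,0,0,0],[-1,0,0,0,0],[-1,0,0,0,0],[-1,0,0,0,0],[-1,0,0,0,0],[-1,0,0,-0.1,0],[-1,0,0,-0.2,0],[-1,0,0,-0.6,0],[-1,0,0,-0.9,0],[-1,0,0,-0.9,0],[0,0,0.76,0,0],[0,0,0.76,0,0],[0,0,0.76,0,0],[0,0,0,0,0],[0,0,0,0,0]]}' 20
python3 w.py pics/g.png
```

```text
clock: 14.05
tcp_pos: [0.5115, -0.1411, 0.2258]
orientation: [-0.001, -0.088, 0.996, 0.0]
wrist_force: [-0.4, 0.5, 0.3]
finger_gap: 0.0428
grip_force: 0.0
tcp [ 0.5117 -0.1415  0.2259] y yaw 100.04 gap 0.0426580629198152 F [-0.32  0.   -0.1 ]
plate 8636 [ 0.5128 -0.1407  0.0617] ((96.43897247314453, 79.88645935058594), 9.767069816589355) tool-frame units [-0.033  0.014  4.103]
rib 1153 [ 0.5108 -0.141   0.0916] ((59.07057571411133, 11.052116394042969), 9.690080642700195) tool-frame units [0.019 0.015 3.357]
red 1512 [ 0.5287 -0.2307  0.0565] ((39.25522994995117, 45.4561767578125), 55.358673095703125) tool-frame units [-0.034 -2.27   4.233]
```

Aligned, and the button is back up. I'll descend to TCP 0.143, grip, and slide home.

```bash
python3 -m handwheel '{"deltas":[[0,0,0.015,0.8,0],[0,0,0,0.6,0],[0,0,0,0.4,0],[0,0,0,0.27,0],[0,0,0,0,0],[-1,0,0,0,0],[-1,0,0,0,0],[-1,0,0,0,0],[-1,0,0,0,0],[-1,0,0,0,0]]}' 30
python3 -m handwheel '{"deltas":[[-1,0,-0.2,0,0],[-1,0,-0.25,0,0],[-1,0,-0.25,0,0],[-1,0,-0.25,0,0],[-1,0,-0.25,0,0],[-1,0,-0.25,0,0],[-1,0,-0.25,0,0],[-1,0,-0.25,0,0],[-1,0,-0.15,0,0],[-1,0,-0.1,0,0],[-1,0,0,0,0],[-1,0,0,0,0]]}'
```

```text
clock: 15.35
tcp_pos: [0.5123, -0.1407, 0.1444]
orientation: [0.001, -0.088, 0.996, -0.0]
wrist_force: [-0.2, -0.0, 5.7]
finger_gap: 0.0112
grip_force: 33.7
clock: 16.85
tcp_pos: [0.5271, -0.2276, 0.1444]
orientation: [0.0, -0.087, 0.996, -0.001]
wrist_force: [-1.6, -0.6, 7.4]
finger_gap: 0.0112
grip_force: 33.9
```

```bash
python3 -m handwheel '{"deltas":[[-1,0,-0.04,0,0],[-1,0,-0.04,0,0],[-1,0,0,0,0]]}'
python3 -m handwheel '{"deltas":[[-1,0,-0.05,0,0],[-1,0,0,0,0],[-1,0,0,0,0]]}'
```

```text
clock: 17.23
tcp_pos: [0.5274, -0.2296, 0.1444]
orientation: [0.0, -0.088, 0.996, 0.001]
wrist_force: [-2.5, 3.7, 9.9]
finger_gap: 0.011
grip_force: 34.2
clock: 17.6
tcp_pos: [0.5274, -0.2299, 0.1444]
orientation: [0.0, -0.088, 0.996, 0.002]
wrist_force: [-3.4, 8.6, 11.5]
finger_gap: 0.0112
grip_force: 34.6
```

It is against the home stop: the TCP has stopped and the y force is building. I'll release, lift and check.

```bash
python3 -m handwheel '{"deltas":[[0,0,0,0,0],[0,0,0,0,0],[0,0,0,0,0],[0,0,0,0,0],[0,0,0.07,0,0],[0,0,0,-0.5,0],[0,0,0,-0.9,0],[0,0,0,-0.9,0],[0,0,0,-0.9,0],[0,0,0,-0.9,0],[0,0,0,0,0],[0,0,0,0,0]]}' 20
python3 w.py pics/i.png
```

```text
clock: 19.1
tcp_pos: [0.5273, -0.2293, 0.3069]
orientation: [-0.0, -0.088, 0.996, 0.0]
wrist_force: [0.2, 0.5, 0.2]
finger_gap: 0.0427
grip_force: 0.0
tcp [ 0.527  -0.2291  0.3063] y yaw 100.07 gap 0.04269941327409641 F [-0.02 -0.57 -0.48]
plate 5279 [ 0.5261 -0.2297  0.0617] ((93.63338470458984, 79.87979888916016), 10.104768753051758) tool-frame units [ 0.017 -0.019  6.113]
rib 637 [ 0.5258 -0.229   0.0916] ((59.250919342041016, 11.123270034790039), 9.854288101196289) tool-frame units [0.023 0.    5.366]
```

View pics/i.png

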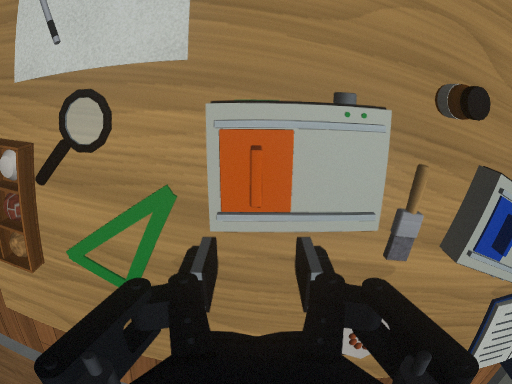

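The cover is home: plate at x 219–294, y 128–214, with 89 mm of measured travel back. The robot is clear and nothing else has moved.

```bash
python3 -c "from workcell import hand_in; print(hand_in())"
```

```text
the job is handed in; nothing more can be done
None
```

The lamp controller is reset and the job is handed in: cover slid fully aside, red button held fully down for about 2 s (31 N peak at the wrist), then the cover slid home to its stop; nothing else appears disturbed.

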